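Set the oiled pieces on their drying stands

TASK

Put the three freshly oiled wood pieces on their drying stands: the larger pine block with the bevelled top upright inside the large square stand, the smaller plain pine block upright inside the small square stand, and the round walnut piece lying centred across both V-rests of the cradle. Leave the paper-wrapped sanding block and the flat walnut wedge offcut where they are.

Things in the scene. Friction and masses are not known exactly. Their poses are not given: they have to be found in the camera images.
- bevel_block_mid (a point): Centre (half-way up, 42.5 mm above its underside) of the larger pine block: pale bare wood, 60 mm (its x) by 68 mm (its y), 85 mm tall, standing upright (z up), loose, about 180 g. Its top is cut like a roof, with bevels on the two y sides from 50 mm up; the two x faces, 60 mm apart, are flat and upright to the full height: grip it across these, 50 to 65 mm above its underside, so that the hand clears its top.
- plain_block_mid (a point): Centre (half-way up, 37.5 mm above its underside) of the smaller pine block: pale bare wood, plain square-edged, 40 mm (x) by 45 mm (y), 75 mm tall, standing upright (z up), loose, about 110 g. Grip it across its 40 mm width, 40 to 60 mm above its underside.
- round_piece_mid (a point): Centre of the round piece: a dark walnut cylinder 35 mm in diameter and 105 mm long, lying on its side along its y axis, 17.5 mm from centre to table, loose, about 50 g. It can roll. Either end may face either way.
- large_stand: Large square drying stand, fixed: a low tray of plywood with a pale batten rim, 102 mm (x) by 110 mm (y) outside and 86 by 94 mm inside. Origin at the centre of its underside, z up. Three thin metal rods run across its floor along x; a block stands on these rods, 12 mm above the origin. The rim's top is 20 mm above the origin.
- small_stand: Small square drying stand, fixed: made like the large one, 78 mm (x) by 83 mm (y) outside and 62 by 67 mm inside. Origin at the centre of its underside, z up. The rods' tops are 12 mm and the rim's top 20 mm above the origin.
- v_cradle: Drying cradle, fixed: a plywood base 64 mm (x) by 100 mm (y), 6 mm thick, that carries two pale V-shaped rests, each 12 mm thick, centred 36 mm either side of the middle along y, with open space (60 mm) between them for fingers. Origin at the centre of its underside. The V's are 90 degrees, open upward, their tops 37 mm above the origin; a 35 mm round lying in both, along the cradle's y, has its axis 40 mm above the origin.
- sanding_block_mid (a point): Centre of the sanding block, not part of the job: a wood block wrapped in brown abrasive paper, 67 by 110 mm (y), 33 mm high, lying loose.
- wedge_offcut_mid (a point): Centre of the flat walnut offcut with one sawn wedge end, not part of the job: 42 by 110 mm (y), 22 mm high, dark, lying loose.

How it is judged:
By the outcome, as a careful person would: the job done as asked, in the order asked, and still so for the second after the job is handed in, with the robot touching nothing.
It also fails if it takes over 80 s, if anything falls off the work surface, if the arm or the gripper's body presses on something with over 40 N, if the wrist force passes 120 N, or if a joint passes its speed limit or range.

ROBOT

A 6-joint arm with a two-finger parallel gripper is mounted at the origin on the work surface; the furniture and walls round the work are solid. World frame = base frame: x ahead of the robot, y to its left, z up, the work surface at z = 0. Lengths are in mm, angles in rad, forces in N, time in s.
With the tool pointing down it reaches from about 275 to 1000 mm from the base axis. Payload 8.4 kg.
Tool frame: the origin (TCP) lies between the finger pads; the fingertips stand 22 mm ahead of it and the grasp point (between the pads) lies 3 mm ahead of it; z points along the fingers, y is the line along which they close (so a half turn about z gives the same grasp; the last joint's range is limited). The gripper opens to 85 mm and grips with 20 to 120 N. Pads are 22 mm wide; open, the fingers measure 114 mm over their backs; the gripper's body (76 mm by 85 mm) begins 54 mm behind the grasp point. The pads swing forward as they close: fully open they stand 13 mm farther back than shut.
Start: joints at [-1.35, 0.353, 1.633, -0, 1.155, -0.002], TCP at [138.099, -609.554, 214.581] pointing down, gripper open.
Joint ranges: [-2.63, 2.63], [-0.92, 2.1], [0.06, 2.66], [-1.3, 4.44], [0, 2.69], [-3.02, 3.02]. Speed limits (rad/s): [2.22, 2.22, 2.79, 3.14, 3.14, 3.14].

INTERFACE

Orientations are given as [roll, pitch, yaw] about the fixed x, y, z axes, in that order (R = Rz(yaw) Ry(pitch) Rx(roll)).
In Python, from rig import r, grab_frame gives the robot as it stands.
- The arm moves only by the shell command python3 -m inch 'ROWS' [FORCE]. ROWS is JSON, a list of rows, each a list of 7 numbers: the turn, a rotation vector about the tool's x, y, z as a fraction of full scale, then the shift along the tool's x, y, z as a fraction of full scale, then the closure, from 0 (fully open) to 1 (shut). In form: [[rx, ry, rz, dx, dy, dz, fingers], ...]. A call has 1 to 8 rows; each row shifts and turns the commanded pose from where the row before left it, along the tool's axes as they then stand; what a row does not reach is not made up. Full scale, the value 1, is 2.5 cm for a shift and pi rad for a turn. A row lasts 1/12 s, in which the tool goes at most 41.7 mm and 7.16 degrees, less where a joint would pass 70% of its speed; a pose out of reach is approached as far as the arm can. A call with a number of a shift or a turn outside -1 to 1 is refused whole. A call with a gripper value outside its range is refused whole. The fingers move at their own pace and stop on an object; FORCE is the grip in N (left out, the last holds). Time passes only in rows, so rows that do not move let the fingers close. It gives the time, the measured TCP pose, the force, the opening and the grip force at its end, in the units of the state.
- r.sense(): the state, without advancing time (a new reading comes with each control period).
- grab_frame(name): name is "scene" or "top" or "wrist"; returns a dict with "pixels" (384x512x3 uint8, red, green, blue), "z_map" (384x512 float32, mm along the optical axis (not along the pixel's ray), 0 where there is no reading), "vertical_fov" (degrees; the focal length in pixels is half the picture's height over the tangent of half this angle, whatever the lens; pixels are square), "cx", "cy" (the principal point, pixels), "dist" ([k1, k2, p1, p2, k3] as OpenCV has them; the pictures are not rectified), "cam_to_world" (4x4, takes a point from camera to world coordinates). Camera axes: x right, y down, z forward; pixel columns grow to the right and rows downward; lengths in mm; the calibration is good to about 2 mm. A picture is of the moment at which its call begins.
- r.sign_off(): hands the job in; it is judged then, once.
The state is a dict: "clock": time; "qpos": joint angles; "qvel": joint speeds; "joint_efforts": joint torques, N m; "eef_pos": TCP position; "tcp_rot": TCP orientation; "contact_force": force on the tool from outside, world axes, zero at the start; "wrist_torque": the same for the moment, N m; "opening": opening from 0.0 (shut) to 1.0 (fully open); "grasp_force": force on a finger pad.
Only numpy, scipy, OpenCV 4.12 (cv2) and the standard library are available. Lean on these libraries where they do the work, as an engineer would, in place of code of your own. Each camera call takes 0.05 s, during which the arm holds its last target. There are 200 camera calls.

## Working session

There is one attempt and no reset: what is moved stays moved. The work goes in short steps, Python scripts to look and compute and a shell command to move; the robot and the scene stay as the last step left them, time stands still between calls to the robot, and variables do not carry over. Pictures are saved under pics/ and viewed, at most 17 in all, crops included, and the job is handed in when it is done.

```bash
ls; mkdir -p pics; python3 - <<'E'
from rig import r, grab_frame
import cv2,numpy as np
print(r.sense())
for n in("scene","top","wrist"):
    f=grab_frame(n); np.savez(f"pics/{n}0.npz",**f)
    cv2.imwrite(f"pics/{n}0.png",f["pixels"][...,::-1]); print(n,f["vertical_fov"],f["cx"],f["cy"],f["dist"],np.round(f["cam_to_world"],3).tolist())
E
```

```text
pics
{'clock': 0.0, 'qpos': array([-1.35039081e+00,  3.53660344e-01,  1.63410309e+00, -9.76410877e-06,
        1.15518963e+00, -2.42054460e-03]), 'qvel': array([-1.99593433e-03,  2.67529713e-04, -7.23229917e-05,  3.67855768e-04,
        3.79859654e-03, -3.93840708e-04]), 'joint_efforts': array([ 2.60324166e-03, -6.05242109e+01, -3.42068267e+01,  2.92411969e-04,
        9.26928129e-03, -5.13749546e-05]), 'eef_pos': array([ 137.99661148, -609.08549482,  213.86735732]), 'tcp_rot': array([-3.14023223e+00,  5.63458728e-06,  2.22830014e-01]), 'contact_force': array([-0.59842749, -0.81008102, -0.39570597]), 'wrist_torque': array([-0.01223645, -0.00041209,  0.01437274]), 'grasp_force': 0.0, 'opening': 0.9968388327719561}
scene 44.66032691473929 260.2391845566228 195.27419673868462 [0.05896886 0.         0.         0.         0.        ] [[-0.998, -0.013, 0.066, 321.212], [-0.064, 0.478, -0.876, 1169.463], [-0.021, -0.878, -0.478, 702.24], [0.0, 0.0, 0.0, 1.0]]
top 42.15891766818353 260.7389894045358 188.7014955381909 [-0.05535449  0.          0.          0.          0.        ] [[0.013, -0.995, 0.095, 314.363], [-1.0, -0.012, 0.009, -25.235], [-0.008, -0.095, -0.995, 1367.147], [0.0, 0.0, 0.0, 1.0]]
wrist 58.50450826963665 257.33360656704536 194.63850617161071 [0.00301772 0.         0.         0.         0.        ] [[0.221, -0.93, -0.294, 212.81], [-0.975, -0.212, -0.065, -591.713], [-0.002, 0.301, -0.954, 374.462], [0.0, 0.0, 0.0, 1.0]]
```

View pics/top0.png

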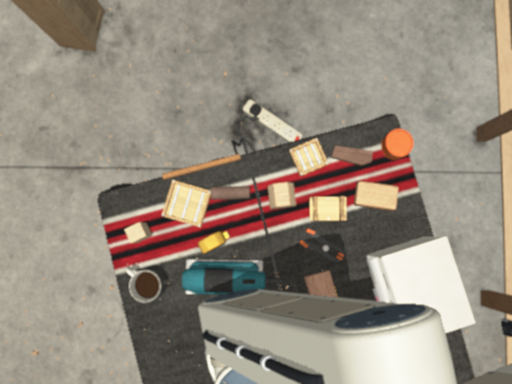

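View pics/scene0.png

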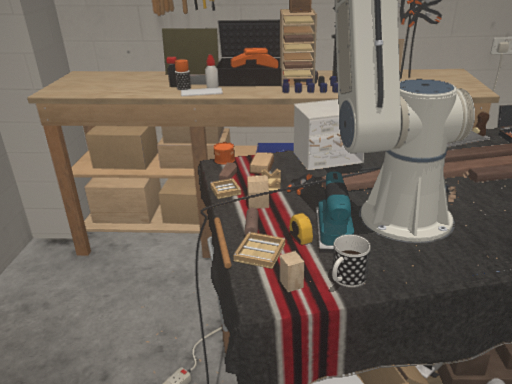

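The top view shows the large stand at (187,202), small stand (308,156), plain block (137,231), bevel block (282,195) and cradle (328,208). The dark pieces are at (230,192) and (352,155), and there is a tan block at (376,195). The scene view confirms the layout. I'll zoom in to tell the two dark pieces apart.

```bash
python3 - <<'E'
import cv2,numpy as np
t=cv2.imread("pics/top0.png"); s=cv2.imread("pics/scene0.png")
a=cv2.resize(t[125:255,110:420],(796,334),interpolation=3)
b=cv2.resize(s[140:245,195:310],(290,265),interpolation=3); b2=cv2.resize(s[215:300,200:370],(506,253),interpolation=3)
c=np.zeros((600,796,3),np.uint8); c[:334]=a; c[334:599,:290]=b; c[334:587,290:]=b2
cv2.imwrite("pics/crop0.png",c)
E
```

```text
(no output)
```

View pics/crop0.png

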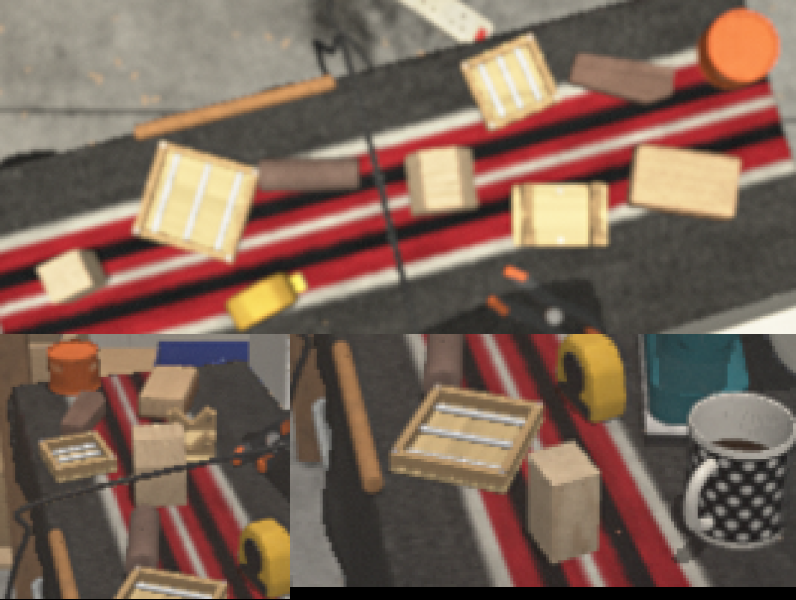

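Crop: the round piece (uniform bar) is at top-view (230,192), beside the large stand. The wedge, with its sawn end, is at (352,155), and the tan sanding block at (376,195). A black cable crosses near (262,205), apparently raised. Next I'll take metric measurements.

```bash
cat > h.py <<'E'
import numpy as np,cv2
def K(f):
    F=f["pixels"].shape[0]/2/np.tan(np.radians(float(f["vertical_fov"]))/2)
    return np.array([[F,0,float(f["cx"])],[0,F,float(f["cy"])],[0,0,1]])
def rays(f,uv):
    p=cv2.undistortPoints(np.float64(uv).reshape(-1,1,2),K(f),np.float64(f["dist"])).reshape(-1,2)
    return np.c_[p,np.ones(len(p))]
def cloud(f):
    h,w=f["z_map"].shape; v,u=np.mgrid[:h,:w]
    P=rays(f,np.c_[u.ravel(),v.ravel()])*f["z_map"].reshape(-1,1)
    T=f["cam_to_world"]; return (P@T[:3,:3].T+T[:3,3]).reshape(h,w,3)
def onplane(f,uv,z):
    T=f["cam_to_world"]; d=rays(f,uv)@T[:3,:3].T; o=T[:3,3]
    return (o+d*((z-o[2])/d[:,2])[:,None])[:,:2]
def proj(f,P):
    T=np.linalg.inv(f["cam_to_world"]); r=cv2.Rodrigues(T[:3,:3])[0]
    return cv2.projectPoints(np.float64(P).reshape(-1,1,3),r,T[:3,3],K(f),np.float64(f["dist"]))[0].reshape(-1,2)
E
python3 - <<'E'
from h import *
f=dict(np.load("pics/top0.npz")); P=cloud(f); Z=P[...,2]
Z[f["z_map"]==0]=np.nan
print("table",[np.round(P[v,u],1).tolist() for u,v in [(200,250),(160,200),(300,235),(380,225)]])
m=((Z>8)&(Z<110)&(np.arange(512)[None]>110)&(np.arange(512)[None]<425)&(np.arange(384)[:,None]>120)&(np.arange(384)[:,None]<300)).astype(np.uint8)
n,l,s,c=cv2.connectedComponentsWithStats(m,connectivity=4)
for i in range(1,n):
    if s[i,4]<15: continue
    q=P[l==i]; top=np.nanpercentile(q[:,2],90)
    t=q[q[:,2]>top-6][:,:2].astype(np.float32); R=cv2.minAreaRect(t); R2=cv2.minAreaRect(q[:,:2].astype(np.float32))
    print(np.round(c[i]),s[i,4],"top%.0f"%top,"toprect",np.round(R[0]),np.round(R[1]),round(R[2]),"all",np.round(R2[0]),np.round(R2[1]),round(R2[2]))
v=cv2.resize(np.nan_to_num(np.clip(Z,-20,120)+20)[120:300,105:425].astype(np.float32)*1.8,(800,450),interpolation=0)
cv2.imwrite("pics/hm.png",v)
E
```

```text
table [[273.9, 150.4, 0.6], [409.4, 264.2, 1.2], [318.3, -122.3, 0.1], [348.1, -341.9, -0.9]]
[397. 143.] 697 top57 toprect [ 569. -382.] [73. 71.] 88 all [ 569. -382.] [72. 73.] 48
[259. 205.] 447 top87 toprect [271. -42.] [126.   8.] 14 all [395.  -9.] [382.  22.] 17
[308. 156.] 496 top22 toprect [ 533. -142.] [78. 84.] 24 all [ 533. -142.] [78. 84.] 24
[352. 155.] 564 top25 toprect [ 538. -261.] [111.  43.] 82 all [ 539. -261.] [110.  44.] 80
[200. 166.] 475 top19 toprect [504. 153.] [ 16. 219.] 15 all [504. 153.] [ 17. 219.] 15
[203. 199.] 1279 top34 toprect [432.  74.] [ 31. 111.] 3 all [397. 137.] [234. 119.] 86
[376. 195.] 1051 top36 toprect [ 428. -326.] [111.  65.] 82 all [ 429. -327.] [113.  67.] 83
[281. 195.] 630 top87 toprect [424. -67.] [60. 42.] 7 all [424. -70.] [60. 71.] 7
[315. 208.] 129 top35 toprect [ 392. -160.] [62. 11.] 0 all [ 392. -160.] [63. 19.] 8
[341. 207.] 145 top34 toprect [ 393. -232.] [62. 13.] 0 all [ 393. -233.] [62. 19.] 4
[190. 210.] 16 top11 toprect [381. 181.] [ 8. 15.] 47 all [381. 181.] [ 8. 15.] 47
[138. 232.] 385 top78 toprect [320. 311.] [4
[... 155 characters left out ...]
oprect [297. 116.] [33. 46.] 28 all [297. 117.] [39. 74.] 32
[384. 267.] 674 top103 toprect [ 257. -340.] [ 77. 192.] 52 all [ 258. -352.] [105. 210.] 56
[226. 264.] 702 top64 toprect [237.  91.] [150.  17.] 88 all [237.  84.] [203.  27.] 90
[147. 283.] 1060 top87 toprect [186. 278.] [77. 81.] 10 all [186. 289.] [106.  79.] 86
[321. 284.] 622 top34 toprect [ 183. -175.] [71. 68.] 15 all [ 183. -175.] [71. 70.] 16
[279. 288.] 24 top98 toprect [185. -64.] [19.  6.] 15 all [185. -64.] [19.  7.] 15
[208. 293.] 97 top61 toprect [166. 105.] [ 4. 91.] 1 all [163. 122.] [ 11. 124.] 1[ WARN:0@0.179] global loadsave.cpp:1063 imwrite_ Unsupported depth image for selected encoder is fallbacked to CV_8U.
```

View pics/hm.png

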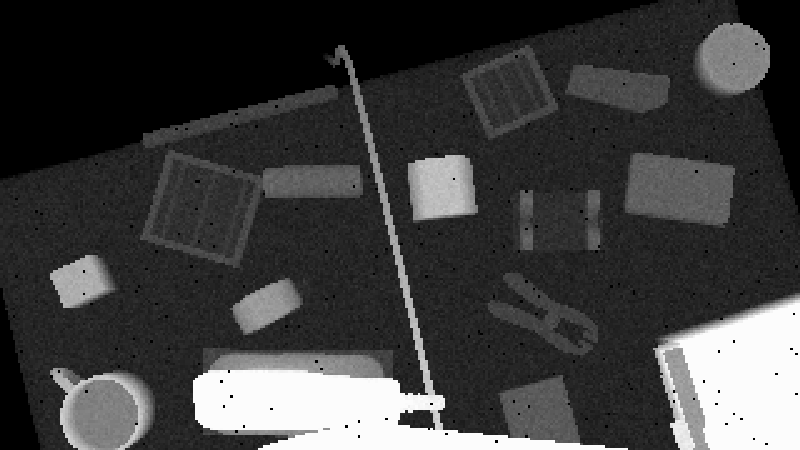

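The height map separates everything. The drill's cable hangs in the air at about y=-10, rising toward the drill. Next I'll get its profile, the box height, and the large stand separated from the round piece.

```bash
python3 - <<'E'
from h import *
f=dict(np.load("pics/top0.npz")); P=cloud(f); Z=P[...,2]; ok=f["z_map"]>0
X,Y=P[...,0],P[...,1]
for x in range(200,600,40):
    # cable: line from approx (580,20) 
    m=ok&(abs(X-x)<8)&(Z>12)&(Z<160)&(abs(Y-(-9+(x-395)*0.29))<30)&(Y>-38-0.0*(x))
    if m.sum(): print("cable x",x,"y %.0f z %.0f..%.0f"%(np.median(Y[m]),Z[m].min(),Z[m].max()))
m=ok&(X<330)&(Y<-270)&(Y>-520)&(X>120)&(Z<400); print("box max",np.percentile(Z[m],[50,90,99]))
hs=(cv2.cvtColor(f["pixels"],cv2.COLOR_RGB2HSV)); 
for u,v in[(187,202),(230,192),(352,155),(282,190),(376,195)]: print(u,v,f["pixels"][v,u],hs[v,u])
# large stand: Y>128 side, rim
def rect(m,n):
    n_,l,s,c=cv2.connectedComponentsWithStats(m.astype(np.uint8),connectivity=8); i=1+s[1:,4].argmax()
    R=cv2.minAreaRect(np.float32(np.c_[X[l==i],Y[l==i]])); print(n,np.round(R[0],1),np.round(R[1],1),round(R[2],1), "medz",np.median(Z[l==i]))
pale=(hs[...,2]>150)&(hs[...,1]<140)
rect(ok&pale&(Z>5)&(Z<30)&(X>310)&(X<470)&(Y>110)&(Y<260),"large")
rect(ok&(Z>5)&(Z<30)&(X>470)&(X<600)&(Y>-200)&(Y<-80),"small")
rect(ok&(Z>12)&(Z<50)&(X>400)&(X<470)&(Y>20)&(Y<126),"round-top")
rect(ok&(Z>3.5)&(Z<60)&(X>340)&(X<440)&(Y>-260)&(Y<-130),"cradle")
m=ok&(Z>26)&(Z<45)&(X>400)&(X<470)&(Y>20)&(Y<140)
q=P[m]; print("round >26",q.min(0),q.max(0),len(q)); d=q[:,:2]-q[:,:2].mean(0); w=np.linalg.eigh(d.T@d)[1][:,1]; print("axis",w,q.mean(0))
E
```

```text
cable x 200 y -38 z 116..122
cable x 280 y -37 z 81..86
cable x 320 y -29 z 68..86
cable x 360 y -21 z 66..77
cable x 400 y -10 z 35..70
cable x 440 y 21 z 12..68
cable x 480 y 10 z 54..62
cable x 520 y 24 z 12..57
cable x 560 y 36 z 12..49
box max [185.67634304 189.99748349 192.6373859 ]
187 202 [237 234 227] [ 21  11 237]
230 192 [143 116 100] [ 11  77 143]
352 155 [150 118  98] [ 12  88 150]
282 190 [241 223 177] [ 22  68 241]
376 195 [240 213 161] [ 20  84 240]
large [400.9 188.5] [114.7 102.1] 74.5 medz 11.092960140164564
small [ 535.9 -141.2] [83.6 83.8] 24.5 medz 12.991509323201853
round-top [432.2  72.1] [ 34.  103.6] 1.0 medz 31.90011410655461
cradle [ 391.2 -197.7] [ 72.5 110.6] 5.8 medz 8.135208442515022
round >26 [414.58452686  20.32575632  26.03218939] [448.5738952  128.66772896  42.35039123] 434
axis [-0.04830085  0.99883283] [431.36970702  71.68344508  32.58140967]
```

Measured so far, all matching the given sizes:

| Item | Position (mm) | Yaw |
|---|---|---|
| Bevel block | (424,-70) | 7° |
| Plain block | (320,311) | 26° |
| Round piece | (432,73) | ~2° |
| Large stand | (401,188) | -15.5° |
| Small stand | (533,-142) | 24° |
| Cradle | (392.5,-196) | ~1° |

The cable peaks at about z=70 there, so I'll carry high. First move: rise and turn.

```bash
python3 -m inch '[[0,0,-0.039,0,0,-1,0],[0,0,-0.039,0,0,-1,0],[0,0,-0.039,0,0,-1,0],[0,0,-0.039,0,0,0,0],[0,0,-0.039,0,0,0,0],[0,0,-0.039,0,0,0,0],[0,0,-0.039,0,0,0,0],[0,0,-0.039,0,0,0,0]]' 40
python3 -m inch '[[0,0,-0.039,0,0,0,0],[0,0,-0.039,0,0,0,0],[0,0,-0.039,0,0,0,0],[0,0,-0.039,0,0,0,0]]'
```

```text
clock: 0.82
eef_pos: [138.0, -609.3, 289.3]
tcp_rot: [-3.141, -0.0, 1.209]
contact_force: [-0.8, 0.2, -1.0]
opening: 1.005
grasp_force: 0.0
clock: 1.15
eef_pos: [138.1, -609.3, 289.2]
tcp_rot: [-3.142, -0.001, 1.699]
contact_force: [-0.5, -0.3, 0.4]
opening: 1.002
grasp_force: 0.0
```

```bash
cat > g.py <<'E'
# usage: g.py x y z yawdeg : remaining turn & shift (units) from the present pose; shift is for the axes after the turn
import sys,numpy as np
from rig import r
s=r.sense(); p=s["eef_pos"]; yaw=s["tcp_rot"][2]; x,y,z,t=map(float,sys.argv[1:5]); t=np.radians(t)
d=np.array([x,y,z])-p; c,n=np.cos(t),np.sin(t)
print("t%.2f"%s["clock"],"pos",p.round(1),"rpy",np.degrees(s["tcp_rot"]).round(1),"q",s["qpos"].round(2))
print("turn rz %.3f"%(-((t-yaw+np.pi)%(2*np.pi)-np.pi)/np.pi),"shift units",np.round([(c*d[0]+n*d[1])/25,(n*d[0]-c*d[1])/25,-d[2]/25],2),"open",round(s["opening"],3),"grip",s["grasp_force"])
E
python3 g.py 424 -70 58 97
```

```text
t1.15 pos [ 138.1 -609.3  289.2] rpy [-180.    -0.    97.4] q [-1.35  0.29  1.55 -0.    1.3  -1.48]
turn rz 0.002 shift units [20.02 13.98  9.25] open 1.002 grip 0.0
```

```bash
python3 -m inch '[[0,0,0,0.5,0.35,0,0],[0,0,0,1,0.7,0,0],[0,0,0,1,0.7,0,0],[0,0,0,1,0.7,0,0],[0,0,0,1,0.7,0,0],[0,0,0,1,0.7,0,0],[0,0,0,1,0.7,0,0],[0,0,0,1,0.7,0,0]]' >/dev/null
python3 -m inch '[[0,0,0,1,0.7,0,0],[0,0,0,1,0.7,0,0],[0,0,0,1,0.7,0,0],[0,0,0,1,0.7,0,0],[0,0,0,1,0.7,0,0],[0,0,0,1,0.7,0,0],[0,0,0,1,0.7,0,0],[0,0,0,1,0.7,0,0]]' >/dev/null
python3 -m inch '[[0,0,0,1,0.7,0,0],[0,0,0,1,0.7,0,0],[0,0,0,1,0.7,0,0],[0,0,0,1,0.7,0,0],[0,0,0,0.5,0.35,0.5,0],[0,0,0,0,0,1,0],[0,0,0,0,0,1,0],[0,0,0,0,0,1,0]]'
python3 g.py 424 -70 58 97
python3 - <<'E'
from rig import grab_frame
import cv2
f=grab_frame("wrist"); cv2.imwrite("pics/w1.png",f["pixels"][...,::-1])
E
```

```text
clock: 3.15
eef_pos: [424.6, -70.1, 201.2]
tcp_rot: [3.141, 0.0, 1.694]
contact_force: [0.1, -0.3, -1.2]
opening: 1.002
grasp_force: 0.0
t3.15 pos [424.6 -70.1 201.2] rpy [180.    0.   97.1] q [-0.17  0.06  2.04 -0.    1.04 -0.29]
turn rz 0.000 shift units [ 0.01 -0.02  5.73] open 1.002 grip 0.0
```

View pics/w1.png

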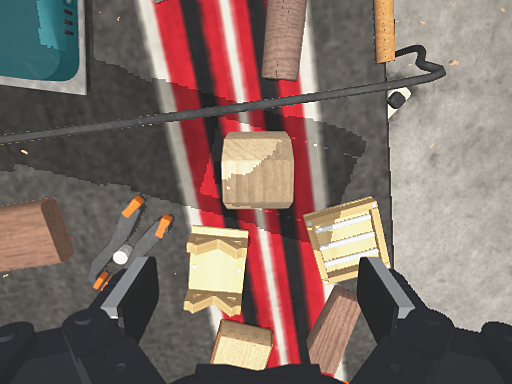

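The wrist view shows the block at (257,170), the cable above it, the cradle at (217,270) and the small stand at (347,240). I'll check the block against the calibration.

```bash
python3 - <<'E'
from rig import grab_frame
from h import *
f=grab_frame("wrist"); np.savez("pics/w1.npz",**f); P=cloud(f); X,Y,Z=P[...,0],P[...,1],P[...,2]; ok=f["z_map"]>0
def rect(m,n):
    n_,l,s,c=cv2.connectedComponentsWithStats(m.astype(np.uint8),connectivity=8); i=1+s[1:,4].argmax()
    R=cv2.minAreaRect(np.float32(np.c_[X[l==i],Y[l==i]])); print(n,np.round(R[0],1),np.round(R[1],1),round(R[2],1), "medz",np.median(Z[l==i]))
rect(ok&(Z>25)&(Z<95)&(X>370)&(X<480)&(Y>-130)&(Y<-35),"bevel")
rect(ok&(Z>80)&(Z<95)&(X>370)&(X<480)&(Y>-130)&(Y<-35),"beveltop")
rect(ok&(Z>5)&(Z<28)&(X>470)&(X<590)&(Y>-205)&(Y<-90),"small")
rect(ok&(Z>4)&(Z<50)&(X>340)&(X<440)&(Y>-260)&(Y<-130),"cradle")
rect(ok&(Z>28)&(Z<50)&(X>340)&(X<440)&(Y>-190)&(Y<-140),"V1")
rect(ok&(Z>25)&(Z<50)&(X>340)&(X<440)&(Y>-260)&(Y<-210),"V2")
rect(ok&(Z>10)&(Z<50)&(X>400)&(X<470)&(Y>10)&(Y<140),"round(part)")
E
```

```text
bevel [424.4 -68.9] [60.2 66.1] 7.3 medz 85.42095985849713
beveltop [424.3 -67.8] [60.1 42.7] 7.3 medz 85.98846333800833
small [ 534.2 -143.8] [78.  84.2] 24.2 medz 12.283566899244562
cradle [ 393.  -197.4] [64.  99.3] 1.0 medz 8.083104840215299
V1 [ 371.2 -162.3] [21.3 12.3] 0.7 medz 32.56423067555585
V2 [ 373.5 -234.2] [13.4 23.7] 87.4 medz 31.699324608518452
round(part) [433.1  49.8] [34.6 66.4] 2.2 medz 33.81192763794019
```

```bash
python3 -m inch '[[0,0,0,0.06,0,1,0],[0,0,0,0,0,1,0],[0,0,0,0,0,1,0],[0,0,0,0,0,1,0],[0,0,0,0,0,0.9,0],[0,0,0,0,0,0.5,0],[0,0,0,0,0,0.33,0],[0,0,0,0,0,0,0]]'
python3 -m inch '[[0,0,0,0,0,0,1],[0,0,0,0,0,0,1],[0,0,0,0,0,0,1],[0,0,0,0,0,0,1],[0,0,0,0,0,0,1],[0,0,0,0,0,0,1]]' 40
```

```text
clock: 3.92
eef_pos: [424.3, -69.2, 58.5]
tcp_rot: [-3.14, -0.0, 1.693]
contact_force: [-0.4, 0.3, -0.7]
opening: 1.0
grasp_force: 0.0
clock: 4.42
eef_pos: [425.3, -69.4, 60.4]
tcp_rot: [3.14, 0.001, 1.693]
contact_force: [-2.4, -0.9, 9.2]
opening: 0.679
grasp_force: 40.7
```

```bash
python3 -m inch '[[0,0,0,0,0,-0.3,1],[0,0,0,0,0,-1,1],[0,0,0,0,0,-1,1],[0,0,0,0,0,-1,1],[0,0,0,0,0,-1,1],[0,0,0.031,0,0,-1,1],[0,0,0.031,0,0,0,1],[0,0,0.031,0,0,0,1]]'
python3 -m inch '[[0,0,0.031,0,0,0,1]]'
python3 g.py 401 188.5 72 74.5
```

```text
clock: 5.08
eef_pos: [425.5, -69.3, 194.1]
tcp_rot: [3.137, -0.0, 1.396]
contact_force: [0.1, -0.4, -2.9]
opening: 0.677
grasp_force: 44.2
clock: 5.17
eef_pos: [424.6, -69.1, 193.0]
tcp_rot: [3.139, -0.0, 1.299]
contact_force: [-0.3, -0.2, -2.2]
opening: 0.678
grasp_force: 44.2
t5.17 pos [424.6 -69.1 193. ] rpy [179.9  -0.   74.4] q [-0.16  0.07  2.05  0.    1.02  0.11]
turn rz -0.001 shift units [ 9.68 -3.66  4.84] open 0.678 grip 44.20047436840832
```

```bash
python3 -m inch '[[0,0,0,0.4,-0.15,0,1],[0,0,0,0.8,-0.3,0,1],[0,0,0,0.9,-0.34,0,1],[0,0,0,0.9,-0.34,0,1],[0,0,0,0.9,-0.34,0,1],[0,0,0,0.9,-0.34,0,1],[0,0,0,0.9,-0.34,0,1],[0,0,0,0.9,-0.34,0,1]]' >/dev/null
python3 -m inch '[[0,0,0,0.9,-0.34,0,1],[0,0,0,0.9,-0.34,0,1],[0,0,0,0.8,-0.3,0,1],[0,0,0,0.4,-0.2,0,1],[0,0,0,0,0,0,1],[0,0,0,0,0,0,1]]'
python3 g.py 401 188.5 72 74.5
python3 - <<'E'
from rig import grab_frame
from h import *
f=grab_frame("wrist"); np.savez("pics/w2.npz",**f);cv2.imwrite("pics/w2.png",f["pixels"][...,::-1]); P=cloud(f); X,Y,Z=P[...,0],P[...,1],P[...,2]; ok=f["z_map"]>0
def rect(m,n):
    n_,l,s,c=cv2.connectedComponentsWithStats(m.astype(np.uint8),connectivity=8); i=1+s[1:,4].argmax()
    R=cv2.minAreaRect(np.float32(np.c_[X[l==i],Y[l==i]])); print(n,np.round(R[0],1),np.round(R[1],1),round(R[2],1), "medz",np.median(Z[l==i]))
rect(ok&(Z>14)&(Z<27)&(X>320)&(X<490)&(Y>110)&(Y<260),"rim")
E
```

```text
clock: 6.33
eef_pos: [398.7, 186.8, 191.5]
tcp_rot: [-3.142, 0.0, 1.307]
contact_force: [-0.1, 0.1, -1.4]
opening: 0.68
grasp_force: 44.2
t6.33 pos [398.7 186.8 191.5] rpy [-180.     0.    74.9] q [ 0.44  0.09  2.03 -0.    1.02  0.7 ]
turn rz 0.002 shift units [0.09 0.07 4.78] open 0.68 grip 44.190524546429515
rim [408.6 212. ] [ 61.  102.3] 74.4 medz 20.974392282230724
```

View pics/w2.png

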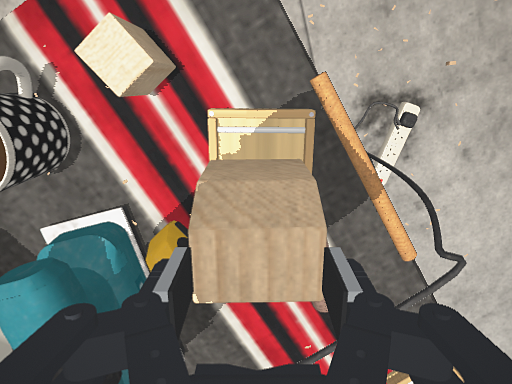

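The block hangs upright with the stand behind it (rim at (262,130)). The rim width is 102 mm and the far edge puts the stand's centre at (402,188.5). Lowering now.

```bash
python3 -m inch '[[0,0,0,0.1,0.1,0.7,1],[0,0,0,0,0,1,1],[0,0,0,0,0,1,1],[0,0,0,0,0,1,1],[0,0,0,0,0,0.6,1],[0,0,0,0,0,0.2,1],[0,0,0,0,0,0.12,1],[0,0,0,0,0,0,1]]'
```

```text
clock: 7.05
eef_pos: [402.5, 187.8, 76.0]
tcp_rot: [-3.141, 0.0, 1.303]
contact_force: [0.6, -0.7, -2.3]
opening: 0.679
grasp_force: 44.2
```

```bash
python3 -m inch '[[0,0,0,0,0,0.06,1],[0,0,0,0,0,0.06,1],[0,0,0,0,0,0,1]]'
```

```text
clock: 7.3
eef_pos: [402.8, 188.5, 73.4]
tcp_rot: [3.141, -0.001, 1.304]
contact_force: [-0.5, 0.3, -2.4]
opening: 0.68
grasp_force: 44.2
```

```bash
python3 -m inch '[[0,0,0,0,0,0.04,1],[0,0,0,0,0,0.04,1],[0,0,0,0,0,0,1]]'
```

```text
clock: 7.55
eef_pos: [403.0, 189.1, 72.1]
tcp_rot: [3.141, -0.002, 1.303]
contact_force: [-3.7, 2.0, 14.9]
opening: 0.672
grasp_force: 46.5
```

```bash
python3 -m inch '[[0,0,0,0,0,-0.04,0.3],[0,0,0,0,0,0,0.2],[0,0,0,0,0,0,0.1],[0,0,0,0,0,0,0],[0,0,0,0,0,0,0],[0,0,0,0,0,0,0],[0,0,0,0,0,-0.3,0],[0,0,0,0,0,-0.8,0]]'
python3 -m inch '[[0,0,0,0,0,-1,0],[0,0,0,0,0,-1,0],[0,0,-0.035,0,0,-1,0],[0,0,-0.035,0,0,-0.5,0],[0,0,-0.035,0,0,0,0],[0,0,-0.035,0,0,0,0],[0,0,-0.035,0,0,0,0],[0,0,-0.035,0,0,0,0]]'
python3 g.py 320 311 51 116
python3 - <<'E'
from rig import grab_frame
from h import *
f=grab_frame("top");cv2.imwrite("pics/t2.png",cv2.resize(f["pixels"][130:260,110:270,::-1],None,fx=4,fy=4)); P=cloud(f); X,Y,Z=P[...,0],P[...,1],P[...,2]; ok=f["z_map"]>0
def rect(m,n):
    n_,l,s,c=cv2.connectedComponentsWithStats(m.astype(np.uint8),connectivity=8); i=1+s[1:,4].argmax()
    R=cv2.minAreaRect(np.float32(np.c_[X[l==i],Y[l==i]])); print(n,np.round(R[0],1),np.round(R[1],1),round(R[2],1), "medz",np.median(Z[l==i]))
rect(ok&(Z>85)&(Z<104)&(X>340)&(X<460)&(Y>130)&(Y<250),"bevel top")
rect(ok&(Z>70)&(Z<84)&(X>280)&(X<360)&(Y>270)&(Y<350),"plain")
E
```

```text
clock: 8.22
eef_pos: [400.6, 187.6, 98.1]
tcp_rot: [-3.138, 0.003, 1.304]
contact_force: [-0.0, -1.1, -0.8]
opening: 0.998
grasp_force: 0.0
clock: 8.88
eef_pos: [402.3, 188.3, 187.5]
tcp_rot: [3.141, -0.0, 1.969]
contact_force: [0.5, -0.3, -0.2]
opening: 1.0
grasp_force: 0.0
t8.88 pos [402.3 188.3 187.5] rpy [180.   -0.  112.8] q [ 0.43  0.1   2.03 -0.    1.01  0.04]
turn rz -0.018 shift units [ 5.85 -0.81  5.46] open 1.0 grip 0.0
bevel top [410.6 169.3] [48.8 24.4] 20.1 medz 95.04703955093692
plain [321.5 308. ] [40.2 38.2] 25.4 medz 75.29631869598882
```

View pics/t2.png

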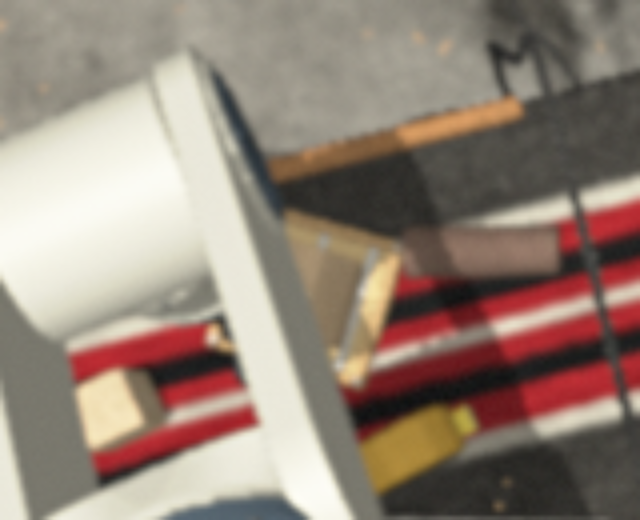

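The arm mostly hides the stand; only part of the block is visible at about (335,270). I'll check it once clear. Moving to the plain block.

```bash
python3 -m inch '[[0,0,-0.018,0.4,-0.05,0,0],[0,0,0,0.9,-0.12,0,0],[0,0,0,1,-0.14,0,0],[0,0,0,1,-0.14,0,0],[0,0,0,1,-0.14,0,0],[0,0,0,0.9,-0.12,0,0],[0,0,0,0.6,-0.1,0,0],[0,0,0,0,0,0,0]]'
python3 g.py 320 311 51 116
python3 - <<'E'
from rig import grab_frame
from h import *
f=grab_frame("wrist"); P=cloud(f); X,Y,Z=P[...,0],P[...,1],P[...,2]; ok=f["z_map"]>0
def rect(m,n):
    n_,l,s,c=cv2.connectedComponentsWithStats(m.astype(np.uint8),connectivity=8); i=1+s[1:,4].argmax()
    R=cv2.minAreaRect(np.float32(np.c_[X[l==i],Y[l==i]])); print(n,np.round(R[0],1),np.round(R[1],1),round(R[2],1), "medz",np.median(Z[l==i]))
rect(ok&(Z>68)&(Z<84)&(X>270)&(X<370)&(Y>260)&(Y<360),"plain")
f=grab_frame("top");cv2.imwrite("pics/t3.png",cv2.resize(f["pixels"][130:260,110:270,::-1],None,fx=4,fy=4))
P=cloud(f); X,Y,Z=P[...,0],P[...,1],P[...,2]; ok=f["z_map"]>0
rect(ok&(Z>90)&(Z<104)&(X>340)&(X<460)&(Y>130)&(Y<250),"bevel top")
rect(ok&(Z>13)&(Z<104)&(X>340)&(X<460)&(Y>130)&(Y<250),"stand")
E
```

```text
clock: 9.6
eef_pos: [320.4, 312.3, 187.3]
tcp_rot: [3.141, -0.001, 2.019]
contact_force: [0.4, -0.3, -0.7]
opening: 0.999
grasp_force: 0.0
t9.60 pos [320.4 312.3 187.3] rpy [180.   -0.  115.7] q [0.77 0.11 2.03 0.   1.01 0.32]
turn rz -0.002 shift units [-0.04 -0.04  5.45] open 0.999 grip 0.0
plain [320.2 311.7] [40.  44.7] 25.9 medz 76.09276992568297
bevel top [400.7 189.7] [47.4 59.7] 75.6 medz 96.67623894299584
stand [401.4 190.1] [110.9 102.3] 74.8 medz 70.7383087969406
```

View pics/t3.png

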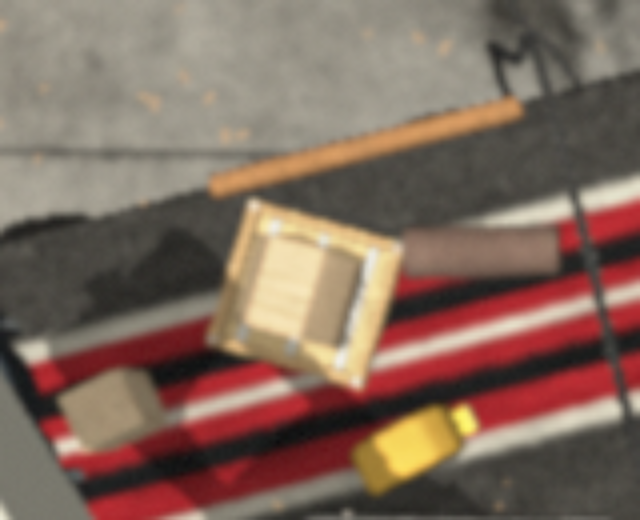

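The bevel block stands upright and centred in the large stand (crop (300,295)), and the rim is clear all round. Gripping the plain block.

```bash
python3 -m inch '[[0,0,0,0,0,1,0],[0,0,0,0,0,1,0],[0,0,0,0,0,1,0],[0,0,0,0,0,1,0],[0,0,0,0,0,0.9,0],[0,0,0,0,0,0.4,0],[0,0,0,0,0,0.15,0],[0,0,0,0,0,0,0]]'
python3 -m inch '[[0,0,0,0,0,0,1],[0,0,0,0,0,0,1],[0,0,0,0,0,0,1],[0,0,0,0,0,0,1],[0,0,0,0,0,0,1],[0,0,0,0,0,0,1],[0,0,0,0,0,0,1]]' 40
python3 -m inch '[[0,0,0,0,0,-0.3,1],[0,0,0,0,0,-1,1],[0,0,0,0,0,-1,1],[0,0,0,0,0,-1,1],[0,0,0,0,0,-1,1],[0,0,0,0,0,-1,1],[0,0,0,0,0,-0.5,1],[0,0,0,0,0,0,1]]'
python3 g.py 534 -143.5 63 114.2
```

```text
clock: 10.37
eef_pos: [321.7, 309.8, 50.3]
tcp_rot: [-3.14, 0.0, 2.019]
contact_force: [-0.0, -0.3, 0.0]
opening: 0.998
grasp_force: 0.0
clock: 10.95
eef_pos: [322.0, 311.0, 51.7]
tcp_rot: [3.14, -0.0, 2.02]
contact_force: [-1.8, -0.6, 9.4]
opening: 0.448
grasp_force: 39.1
clock: 11.62
eef_pos: [322.9, 311.8, 199.1]
tcp_rot: [3.136, -0.002, 2.02]
contact_force: [0.8, 0.3, -1.3]
opening: 0.451
grasp_force: 40.8
t11.62 pos [322.9 311.8 199.1] rpy [ 1.797e+02 -1.000e-01  1.157e+02] q [ 0.76  0.09  2.01 -0.    1.03  0.32]
turn rz 0.009 shift units [-20.07   0.24   5.44] open 0.451 grip 40.83078324794769
```

```bash
python3 -m inch '[[0,0,0.009,-0.4,0,0,1],[0,0,0,-0.8,0.01,0,1],[0,0,0,-1,0.01,0,1],[0,0,0,-1,0.01,0,1],[0,0,0,-1,0.01,0,1],[0,0,0,-1,0.01,0,1],[0,0,0,-1,0.01,0,1],[0,0,0,-1,0.01,0,1]]' >/dev/null
python3 -m inch '[[0,0,0,-1,0.01,0,1],[0,0,0,-1,0.01,0,1],[0,0,0,-1,0.01,0,1],[0,0,0,-1,0.01,0,1],[0,0,0,-1,0.01,0,1],[0,0,0,-1,0.02,0,1],[0,0,0,-1,0.02,0,1],[0,0,0,-1,0.02,0,1]]' >/dev/null
python3 -m inch '[[0,0,0,-1,0.02,0,1],[0,0,0,-1,0.01,0,1],[0,0,0,-1,0.01,0,1],[0,0,0,-0.8,0.01,0,1],[0,0,0,-0.4,0,0,1],[0,0,0,0,0,0,1],[0,0,0,0,0,0,1]]'
python3 g.py 534 -143.5 63 114.2
python3 - <<'E'
from rig import grab_frame
from h import *
f=grab_frame("wrist"); cv2.imwrite("pics/w4.png",f["pixels"][...,::-1]); P=cloud(f); X,Y,Z=P[...,0],P[...,1],P[...,2]; ok=f["z_map"]>0
m=ok&(Z>14)&(Z<27)&(X>460)&(X<600)&(Y>-215)&(Y<-80)
a=np.radians(24.2); u=(X-534)*np.cos(a)+(Y+143.5)*np.sin(a); w=-(X-534)*np.sin(a)+(Y+143.5)*np.cos(a)
print("stand-frame rim extents u",np.percentile(u[m],[.5,99.5]),"w",np.percentile(w[m],[.5,99.5]),m.sum(),"want +-39,+-41.5")
E
```

```text
clock: 13.53
eef_pos: [524.0, -129.7, 194.4]
tcp_rot: [-3.14, -0.002, 1.99]
contact_force: [0.7, 0.4, -1.4]
opening: 0.445
grasp_force: 40.8
t13.53 pos [ 524.  -129.7  194.4] rpy [-1.799e+02 -1.000e-01  1.140e+02] q [-0.25  0.24  1.83  0.    1.07 -0.66]
turn rz -0.001 shift units [-0.67  0.14  5.26] open 0.445 grip 40.82514524459839
stand-frame rim extents u [-38.57298165  38.82860073] w [-18.59129447  41.02198804] 1336 want +-39,+-41.5
```

View pics/w4.png

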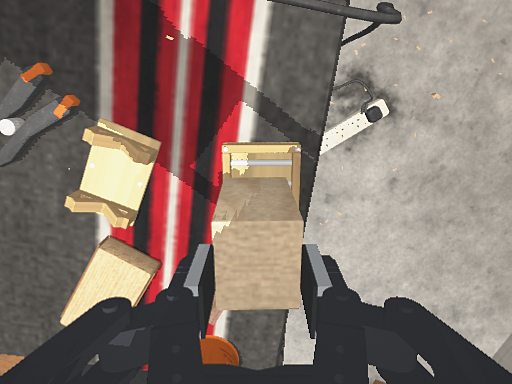

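The block hangs upright and the rim fits (534,-143.5). Shifting the remaining amount and lowering.

```bash
python3 -m inch '[[0,0,0,-0.4,0.08,0,1],[0,0,0,-0.27,0.06,0.7,1],[0,0,0,0,0,1,1],[0,0,0,0,0,1,1],[0,0,0,0,0,1,1],[0,0,0,0,0,0.8,1],[0,0,0,0,0,0.4,1],[0,0,0,0,0,0,1]]'
python3 -m inch '[[0,0,0,0,0,0,1]]'
python3 g.py 534 -143.5 63.5 114.2
```

```text
clock: 14.25
eef_pos: [533.8, -142.8, 71.1]
tcp_rot: [-3.139, -0.002, 1.992]
contact_force: [0.1, 0.5, -1.2]
opening: 0.448
grasp_force: 40.8
clock: 14.33
eef_pos: [535.4, -143.4, 73.3]
tcp_rot: [-3.141, -0.0, 1.992]
contact_force: [0.2, 0.9, -1.1]
opening: 0.453
grasp_force: 40.8
t14.33 pos [ 535.4 -143.4   73.3] rpy [-180.    -0.   114.1] q [-0.26  0.42  1.9  -0.    0.82 -0.69]
turn rz -0.000 shift units [ 0.02 -0.05  0.39] open 0.453 grip 40.808191895484924
```

```bash
python3 -m inch '[[0,0,0,0,0,0.2,1],[0,0,0,0,0,0.1,1],[0,0,0,0,0,0,1]]'
python3 -m inch '[[0,0,0,0,0,0.05,1],[0,0,0,0,0,0,1]]'
```

```text
clock: 14.58
eef_pos: [535.5, -143.7, 66.0]
tcp_rot: [3.141, 0.001, 1.992]
contact_force: [-0.5, 0.8, -1.9]
opening: 0.447
grasp_force: 40.8
clock: 14.75
eef_pos: [535.4, -143.7, 64.6]
tcp_rot: [3.141, 0.0, 1.992]
contact_force: [-1.1, -0.8, -0.5]
opening: 0.447
grasp_force: 40.8
```

```bash
python3 -m inch '[[0,0,0,0,0,0.04,1],[0,0,0,0,0,0.03,1],[0,0,0,0,0,0,1]]'
```

```text
clock: 15.0
eef_pos: [535.6, -143.9, 63.5]
tcp_rot: [3.141, 0.001, 1.992]
contact_force: [-1.9, -0.1, 9.2]
opening: 0.45
grasp_force: 41.9
```

```bash
python3 -m inch '[[0,0,0,0,0,-0.02,0.45],[0,0,0,0,0,0,0.35],[0,0,0,0,0,0,0.2],[0,0,0,0,0,0,0],[0,0,0,0,0,0,0],[0,0,0,0,0,0,0],[0,0,0,0,0,-0.3,0],[0,0,0,0,0,-0.8,0]]'
python3 -m inch '[[0,0,0,0,0,-1,0],[0,0,0,0,0,-1,0],[0,0,0.031,0,0,-1,0],[0,0,0.031,0,0,-0.5,0],[0,0,0.031,0,0,-0.3,0],[0,0,0.029,0,0,0,0],[0,0,0,0,0,0,0]]'
python3 g.py 432.5 72.5 26 92
```

```text
clock: 15.67
eef_pos: [533.4, -143.1, 89.0]
tcp_rot: [-3.138, -0.003, 1.991]
contact_force: [-0.3, 0.2, 0.0]
opening: 1.002
grasp_force: 0.0
clock: 16.25
eef_pos: [535.6, -143.7, 186.9]
tcp_rot: [3.14, 0.001, 1.604]
contact_force: [0.0, 0.1, 0.5]
opening: 1.001
grasp_force: 0.0
t16.25 pos [ 535.6 -143.7  186.9] rpy [179.9   0.   91.9] q [-0.26  0.27  1.81  0.    1.05 -0.3 ]
turn rz -0.000 shift units [ 8.79 -3.82  6.43] open 1.001 grip 0.0
```

```bash
python3 -m inch '[[0,0,0,0.4,-0.17,0,0],[0,0,0,0.8,-0.35,0,0],[0,0,0,1,-0.43,0,0],[0,0,0,1,-0.43,0,0],[0,0,0,1,-0.43,0,0],[0,0,0,1,-0.43,0,0],[0,0,0,1,-0.43,0,0],[0,0,0,1,-0.43,0,0]]' >/dev/null
python3 -m inch '[[0,0,0,0.8,-0.35,0,0],[0,0,0,0.5,-0.25,0,0],[0,0,0,0.3,-0.12,0,0],[0,0,0,0,0,0,0],[0,0,0,0,0,0,0]]'
python3 g.py 432.5 72.5 26 92
python3 - <<'E'
from rig import grab_frame
from h import *
def rect(m,n):
    n_,l,s,c=cv2.connectedComponentsWithStats(m.astype(np.uint8),connectivity=8); i=1+s[1:,4].argmax()
    R=cv2.minAreaRect(np.float32(np.c_[X[l==i],Y[l==i]])); print(n,np.round(R[0],1),np.round(R[1],1),round(R[2],1), "medz",np.median(Z[l==i]))
f=grab_frame("wrist"); cv2.imwrite("pics/w5.png",f["pixels"][...,::-1]); P=cloud(f); X,Y,Z=P[...,0],P[...,1],P[...,2]; ok=f["z_map"]>0
rect(ok&(Z>22)&(Z<45)&(X>400)&(X<470)&(Y>5)&(Y<135),"round")
rect(ok&(Z>10)&(Z<45)&(X>400)&(X<470)&(Y>5)&(Y<125),"round all")
f=grab_frame("top"); cv2.imwrite("pics/t5.png",cv2.resize(f["pixels"][125:255,110:420,::-1],(796,334),interpolation=2)); P=cloud(f); X,Y,Z=P[...,0],P[...,1],P[...,2]; ok=f["z_map"]>0
rect(ok&(Z>80)&(Z<94)&(X>480)&(X<590)&(Y>-200)&(Y<-90),"plain top")
rect(ok&(Z>15)&(Z<94)&(X>470)&(X<600)&(Y>-205)&(Y<-80),"stand")
E
```

```text
clock: 17.33
eef_pos: [431.4, 72.8, 185.6]
tcp_rot: [3.142, 0.0, 1.611]
contact_force: [-0.0, 0.5, 0.4]
opening: 0.998
grasp_force: 0.0
t17.33 pos [431.4  72.8 185.6] rpy [180.    0.   92.3] q [ 0.16  0.09  2.05 -0.    1.    0.12]
turn rz 0.002 shift units [-0.01  0.04  6.38] open 0.998 grip 0.0
round [432.7  69.1] [ 34.3 105.5] 2.4 medz 33.936992462493606
round all [432.6  70.5] [ 35.  108.2] 2.2 medz 33.826227613244015
plain top [ 533.4 -141.8] [40.4 45.3] 24.6 medz 86.25231621206513
stand [ 533.5 -142.4] [78.  83.6] 24.5 medz 36.38033623607953
```

View pics/w5.png

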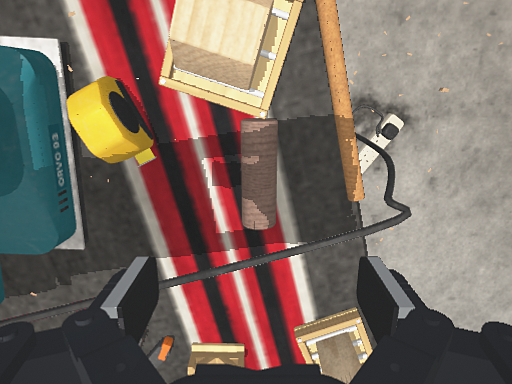

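View pics/t5.png

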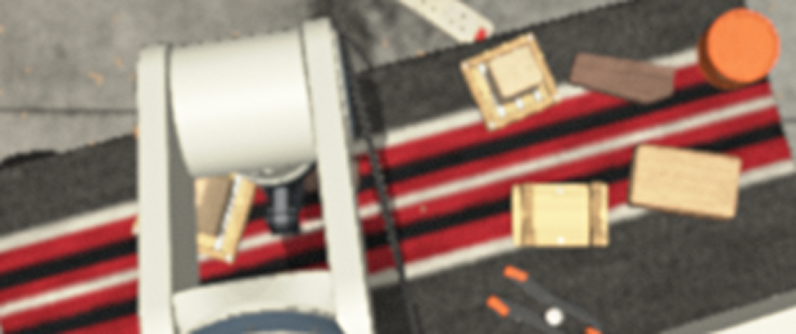

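The plain block is upright and centred in the small stand (crop (515,72)). The round piece is at wrist (259,175), centred near y=71. Descending to grip it.

```bash
python3 -m inch '[[0,0,0,-0.05,0.04,1,0],[0,0,0,0,0,1,0],[0,0,0,0,0,1,0],[0,0,0,0,0,1,0],[0,0,0,0,0,1,0],[0,0,0,0,0,0.8,0],[0,0,0,0,0,0.4,0],[0,0,0,0,0,0.12,0]]'
python3 -m inch '[[0,0,0,0,0,0,0.3],[0,0,0,0,0,0,0.5]]'
```

```text
clock: 18.1
eef_pos: [431.8, 70.7, 26.0]
tcp_rot: [-3.139, 0.0, 1.607]
contact_force: [0.3, 0.6, 0.4]
opening: 1.002
grasp_force: 0.0
clock: 18.27
eef_pos: [433.3, 71.3, 28.2]
tcp_rot: [3.141, -0.0, 1.608]
contact_force: [0.1, -0.5, 0.6]
opening: 0.748
grasp_force: 0.0
```

```bash
python3 -m inch '[[0,0,0,0,0,0,1],[0,0,0,0,0,0,1],[0,0,0,0,0,0,1],[0,0,0,0,0,0,1],[0,0,0,0,0,0,1],[0,0,0,0,0,0,1]]' 30
python3 g.py 432.5 72.5 26 92
```

```text
clock: 18.77
eef_pos: [432.7, 71.5, 27.8]
tcp_rot: [3.141, -0.0, 1.608]
contact_force: [0.4, 0.3, 0.0]
opening: -0.001
grasp_force: 0.0
t18.77 pos [432.7  71.5  27.8] rpy [180.   -0.   92.2] q [ 0.16  0.36  2.17 -0.    0.61  0.12]
turn rz 0.001 shift units [ 0.04 -0.01  0.07] open -0.001 grip 0.0
```

The fingers shut on nothing, so I need to look.

```bash
python3 - <<'E'
from rig import grab_frame
from h import *
f=grab_frame("wrist"); g=grab_frame("top"); s=grab_frame("scene")
c=np.hstack([cv2.resize(f["pixels"],(400,300)),cv2.resize(s["pixels"][150:300,190:390],(400,300))]); c=np.vstack([c,cv2.resize(g["pixels"][140:260,110:430],(800,300))])
cv2.imwrite("pics/c6.png",c[...,::-1])
P=cloud(f); X,Y,Z=P[...,0],P[...,1],P[...,2]
m=(f["z_map"]>0)&(Z>10)&(Z<45)&(X>370)&(X<490)&(Y>0)&(Y<125)&~((Y<78))
q=P[m]; print(len(q), q.min(0) if len(q) else "",q.max(0) if len(q) else "")
E
```

```text
6444 [413.74044889  78.00262862  10.01167763] [449.39958102 124.97526602  37.67361353]
```

View pics/c6.png

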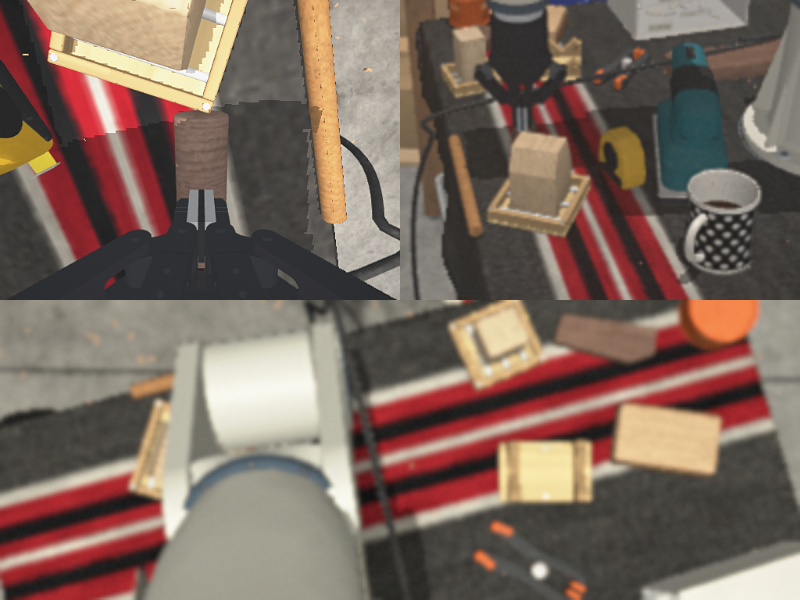

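```bash
python3 - <<'E'
from rig import grab_frame
from h import *
f=grab_frame("wrist"); P=cloud(f); X,Y,Z=P[...,0],P[...,1],P[...,2]; ok=f["z_map"]>0
# column profile through piece along image column ~ 257
for v in range(135,300,8): 
    print(v,[np.round(P[v,u]).astype(int).tolist() for u in (240,258,276)],f["pixels"][v,258].tolist())
print("tip proj",proj(f,[[432.7,71.5,5.8],[432.7,71.5,27.8]]))
E
```

```text
135 [[422, 126, 21], [431, 127, 21], [441, 124, 0]] [246, 223, 157]
143 [[422, 121, 13], [431, 121, 11], [440, 122, 13]] [91, 77, 70]
151 [[423, 121, 34], [431, 121, 35], [439, 121, 32]] [114, 94, 85]
159 [[423, 117, 35], [431, 118, 36], [439, 118, 34]] [127, 103, 94]
167 [[423, 113, 33], [431, 114, 36], [439, 114, 33]] [135, 110, 99]
175 [[423, 110, 34], [431, 110, 36], [440, 110, 34]] [135, 110, 99]
183 [[423, 106, 34], [431, 107, 35], [440, 107, 34]] [125, 104, 92]
191 [[423, 102, 34], [432, 103, 37], [440, 102, 33]] [126, 103, 92]
199 [[423, 98, 34], [432, 99, 37], [440, 98, 33]] [132, 109, 99]
207 [[423, 94, 34], [432, 95, 35], [440, 95, 35]] [117, 95, 85]
215 [[423, 90, 34], [432, 91, 36], [441, 91, 34]] [118, 96, 85]
223 [[423, 86, 34], [432, 87, 36], [441, 86, 34]] [125, 103, 92]
231 [[424, 81, 34], [432, 83, 36], [441, 82, 34]] [126, 104, 93]
239 [[424, 77, 34], [432, 78, 36], [441, 78, 34]] [119, 97, 87]
247 [[424, 73, 34], [432, 83, 54], [442, 73, 33]] [43, 44, 46]
255 [[425, 78, 53], [432, 83, 62], [440, 79, 54]] [44, 44, 45]
263 [[425, 79, 61], [432, 83, 67], [440, 79, 61]] [43, 43, 44]
271 [[426, 83, 75], [432, 83, 74], [440, 80, 68]] [44, 45, 45]
279 [[426, 83, 80], [432, 83, 80], [439, 80, 74]] [44, 44, 46]
287 [[426, 83, 86], [432, 82, 83], [438, 86, 89]] [53, 53, 56]
295 [[426, 84, 91], [432, 79, 83], [438, 85, 92]] [53, 53, 56]
tip proj [[257.82874569 228.01387646]
 [257.85990326 244.82079364]]
```

```bash
python3 - <<'E'
from rig import grab_frame
from h import *
np.set_printoptions(suppress=True,precision=0)
def tool(f,tcp,yaw):
    P=cloud(f)-np.array(tcp); c,n=np.cos(yaw),np.sin(yaw)
    return np.stack([c*P[...,0]+n*P[...,1],n*P[...,0]-c*P[...,1],-P[...,2]],-1)
for name,tcp,yaw in(("w1",[424.6,-70.1,201.2],1.694),("w2",[398.7,186.8,191.5],1.307),("now",[432.7,71.5,27.8],1.608)):
    f=grab_frame("wrist") if name=="now" else dict(np.load(f"pics/{name}.npz")); T=tool(f,tcp,yaw)
    dark=(f["pixels"].max(2)<200)&(f["z_map"]>0)&(abs(T[...,0])<14)&(T[...,2]<30)&(T[...,2]>-80)&(abs(T[...,1])<70)
    n,l,s,c=cv2.connectedComponentsWithStats(dark.astype(np.uint8)); 
    for i in range(1,n):
        if s[i,4]>150:
            q=T[l==i]; print(name,s[i],"tool lo",np.percentile(q,1,axis=0),"hi",np.percentile(q,99,axis=0))
E
```

```text
w1 [   9  256  150  128 6450] tool lo [ -8. -69. -80.] hi [ 14. -42. -29.]
w1 [ 357  256  155  128 6910] tool lo [ -8.  37. -80.] hi [ 14.  65. -29.]
w2 [   38   240   439   144 22002] tool lo [-13. -59. -80.] hi [ 14.  59. -25.]
now [  106   202   303   182 23750] tool lo [-13. -67. -79.] hi [14. 67. 28.]
```

```bash
python3 - <<'E'
from rig import grab_frame,r
from h import *
np.set_printoptions(suppress=True,precision=1)
f=grab_frame("wrist"); s=r.sense(); t=f["cam_to_world"][:3,3]; print("cam-tcp",t-s["eef_pos"],s["eef_pos"])
P=cloud(f)
for v in range(238,262,2): print(v,[P[v,u].tolist() for u in (250,254,258,262,266)])
w=dict(np.load("pics/w1.npz")); Q=cloud(w)-[424.6,-70.1,201.2]; c,n=np.cos(1.694),np.sin(1.694)
for v,u in[(258,152),(262,150),(270,150),(285,145),(300,135),(320,120),(262,375),(285,385)]:
    p=Q[v,u]; print("w1",v,u,w["pixels"][v,u],np.array([c*p[0]+n*p[1],n*p[0]-c*p[1],-p[2]]))
# scene camera depth: gripper low points near tcp
g=grab_frame("scene"); G=cloud(g); m=(g["z_map"]>0)&(abs(G[...,0]-432)<70)&(abs(G[...,1]-71)<25)&(G[...,2]>37)
vv,uu=np.where(m); print("scene hand lowest z",np.percentile(G[m][:,2],[0,1,5,50]) if m.any() else None, proj(g,[[432.7,71.5,5.8],[432.7,71.5,50]]))
E
```

```text
cam-tcp [ -3.   77.3 160.5] [432.6  71.5  27.6]
238 [[428.57407993155863, 78.66110639979505, 35.384487885137645], [430.51498404973387, 78.92269529540012, 35.7922777379988], [432.44038895112806, 79.30793129137393, 36.470642491021465], [434.4301794311413, 78.50604412890527, 34.557855930417986], [436.3363379133066, 79.07326873343142, 35.63414431042878]]
240 [[428.603574401637, 77.30260787243797, 34.75037562421355], [430.55682934670267, 77.51887473650524, 35.05379190565651], [432.4910769597188, 78.00907506482277, 35.94647657011171], [434.4618456510998, 77.63174601546102, 34.97475555468105], [436.4351080951643, 77.48712594035085, 34.502083525297024]]
242 [[428.6410845967041, 76.51078791778473, 35.3408302548562], [430.59055992999146, 76.72160586701038, 35.628529402692976], [432.52470784473894, 77.12617656893562, 36.32699310895791], [434.4803410992106, 76.95162838760707, 35.79949473522447], [436.417365456189, 77.11408737241072, 35.9858471135048]]
244 [[428.76870310410544, 82.95870437811848, 50.99533301703957], [430.52105539750306, 83.1933066004782, 51.344085860937696], [432.2701162002085, 8
[... 2283 characters left out ...]
317, 82.65257618585913, 64.98814469100705], [430.6728258575188, 82.82518523159575, 65.19528698289903], [432.26722697801324, 82.95996289116185, 65.33224443175688], [433.83869050466245, 83.39246622014994, 66.0249691621329], [435.45100826500396, 83.16465598826342, 65.48565317983974]]
w1 258 152 [38 38 40] [ 11.8 -45.5 -31.3]
w1 262 150 [40 41 41] [ 11.4 -45.6 -33.9]
w1 270 150 [40 41 41] [  7.9 -45.8 -34.2]
w1 285 145 [41 42 43] [  6.  -45.5 -42.1]
w1 300 135 [41 41 42] [  6.8 -45.4 -52.9]
w1 320 120 [62 61 64] [  7.8 -45.9 -65. ]
w1 262 375 [139 142 144] [ 12.5  43.5 -35.3]
w1 285 385 [108 111 113] [ 12.3  41.8 -51.5]
scene hand lowest z [ 48.3  54.4  71.  143.9] [[250.9 225.9]
 [250.4 212.3]]
```

```bash
python3 - <<'E'
from h import *
np.set_printoptions(suppress=True,precision=0)
w=dict(np.load("pics/w2.npz")); yaw=1.307; Q=cloud(w)-[398.7,186.8,191.5]; c,n=np.cos(yaw),np.sin(yaw)
T=np.stack([c*Q[...,0]+n*Q[...,1],n*Q[...,0]-c*Q[...,1],-Q[...,2]],-1)
for v,u in[(170,260),(200,260),(235,260),(265,260),(295,260),(250,178),(255,170),(270,180),(300,180),(250,335),(255,345),(280,340)]: print(v,u,w["pixels"][v,u],T[v,u])
E
```

```text
170 260 [162 140 112] [33.  1. 25.]
200 260 [178 154 125] [ 27.   1. -10.]
235 260 [199 174 140] [ 17.   1. -26.]
265 260 [201 175 143] [  3.   1. -26.]
295 260 [199 173 140] [-13.   1. -25.]
250 178 [133 136 139] [ 12. -34. -30.]
255 170 [196 153  62] [-73. -82. 129.]
270 180 [42 43 43] [ 12. -29. -46.]
300 180 [39 39 40] [  1. -29. -50.]
250 335 [133 136 138] [ 12.  33. -29.]
255 345 [85 81 75] [-105.   99.  190.]
280 340 [40 40 42] [ 12.  29. -53.]
```

```bash
python3 - <<'E'
from h import *
np.set_printoptions(suppress=True,precision=0)
w=dict(np.load("pics/w1.npz")); yaw=1.694; Q=cloud(w)-[424.6,-70.1,201.2]; c,n=np.cos(yaw),np.sin(yaw)
T=np.stack([c*Q[...,0]+n*Q[...,1],n*Q[...,0]-c*Q[...,1],-Q[...,2]],-1)
for v,u in[(368,260),(375,260),(382,260),(382,220),(382,300),(350,80),(330,60),(340,20)]: print(v,u,w["pixels"][v,u],T[v,u])
E
python3 -m inch '[[0,0,0,0,0,0,0],[0,0,0,0,0,0,0],[0,0,0,0,0,0,0],[0,0,0,0,0,0,0],[0,0,0,0,0,0,0],[0,0,0,0,0,0,0],[0,0,0,0,0,0.3,0],[0,0,0,0,0,0,0]]'
```

```text
368 260 [255 247 197] [-235.   -1.  167.]
375 260 [44 45 49] [ 13.  -2. -92.]
382 260 [46 48 52] [ 12.  -2. -93.]
382 220 [46 47 51] [ 13. -11. -94.]
382 300 [46 47 52] [ 13.   7. -94.]
350 80 [47 48 52] [ 12. -49. -83.]
330 60 [45 48 51] [  8. -62. -69.]
340 20 [45 47 51] [ 13. -66. -80.]
clock: 19.78
eef_pos: [432.1, 71.4, 19.2]
tcp_rot: [-3.141, 0.0, 1.608]
contact_force: [0.5, -0.1, -0.2]
opening: 1.001
grasp_force: 0.0
```

Camera depth puts the whole hand, tips included, about 40 mm higher than the stated tool offsets. I'll settle it by feel, lowering the open fingers in small steps.

```bash
python3 -m inch '[[0,0,0,0,0,0.16,0],[0,0,0,0,0,0,0]]'; python3 -m inch '[[0,0,0,0,0,0.12,0],[0,0,0,0,0,0,0]]'; python3 -m inch '[[0,0,0,0,0,0.08,0],[0,0,0,0,0,0,0]]'
```

```text
clock: 19.95
eef_pos: [432.1, 71.4, 15.4]
tcp_rot: [-3.141, 0.0, 1.608]
contact_force: [-0.1, -0.5, -0.9]
opening: 1.001
grasp_force: 0.0
clock: 20.12
eef_pos: [432.4, 71.4, 12.6]
tcp_rot: [-3.141, 0.0, 1.608]
contact_force: [-0.4, -0.0, -0.3]
opening: 1.0
grasp_force: 0.0
clock: 20.28
eef_pos: [432.5, 71.4, 10.9]
tcp_rot: [-3.141, 0.0, 1.608]
contact_force: [-1.1, -0.6, 1.1]
opening: 1.001
grasp_force: 0.0
```

```bash
python3 -m inch '[[0,0,0,0,0,0.08,0],[0,0,0,0,0,0,0]]'; python3 -m inch '[[0,0,0,0,0,0.08,0],[0,0,0,0,0,0,0]]'; python3 - <<'E'
from rig import grab_frame
from h import *
f=grab_frame("wrist"); P=cloud(f); np.set_printoptions(suppress=True,precision=0)
for u in (145,155,160,360,368,376): print(u,[(v,P[v,u].round().tolist()) for v in range(240,275,6)])
E
```

```text
clock: 20.45
eef_pos: [432.5, 71.4, 8.9]
tcp_rot: [-3.141, -0.0, 1.608]
contact_force: [-0.8, 0.5, 0.6]
opening: 1.0
grasp_force: 0.0
clock: 20.62
eef_pos: [432.5, 71.4, 6.9]
tcp_rot: [-3.141, 0.0, 1.608]
contact_force: [-0.6, -1.1, -1.0]
opening: 0.995
grasp_force: 0.0
145 [(240, [373.0, 69.0, 1.0]), (246, [373.0, 66.0, 1.0]), (252, [372.0, 62.0, 1.0]), (258, [387.0, 82.0, 44.0]), (264, [388.0, 81.0, 48.0]), (270, [389.0, 80.0, 51.0])]
155 [(240, [378.0, 69.0, 1.0]), (246, [378.0, 66.0, 1.0]), (252, [378.0, 62.0, 1.0]), (258, [389.0, 79.0, 39.0]), (264, [389.0, 77.0, 39.0]), (270, [389.0, 74.0, 40.0])]
160 [(240, [381.0, 69.0, 1.0]), (246, [380.0, 65.0, 0.0]), (252, [381.0, 63.0, 2.0]), (258, [380.0, 58.0, 0.0]), (264, [380.0, 55.0, 1.0]), (270, [380.0, 52.0, 1.0])]
360 [(240, [487.0, 73.0, 1.0]), (246, [487.0, 70.0, 2.0]), (252, [487.0, 67.0, 2.0]), (258, [475.0, 83.0, 39.0]), (264, [475.0, 80.0, 40.0]), (270, [475.0, 78.0, 40.0])]
368 [(240, [491.0, 73.0, 1.0]), (246, [492.0, 70.0, -0.0]), (252, [492.0, 66.0, 0.0]), (258, [477.0, 84.0, 42.0]), (264, [475.0, 85.0, 48.0]), (270, [475.0, 83.0, 50.0])]
376 [(240, [495.0, 74.0, 1.0]), (246, [496.0, 70.0, 1.0]), (252, [496.0, 67.0, 1.0]), (258, [480.0, 85.0, 43.0]), (264, [478.0, 85.0, 48.0]), (270, [477.0, 85.0, 53.0])]
```

The camera sees the open tips at z≈39 with the TCP at 7, and there's no contact, so the tips sit about 33 mm (open) or 21 mm (shut) behind the stated TCP. For the round piece the TCP must be near -16. I'll lower slowly, feeling for contact, then close.

```bash
python3 -m inch '[[0,0,0,0,0,0.3,0],[0,0,0,0,0,0,0]]'; python3 -m inch '[[0,0,0,0,0,0.3,0],[0,0,0,0,0,0,0]]';python3 -m inch '[[0,0,0,0,0,0.28,0],[0,0,0,0,0,0,0]]'; python3 -m inch '[[0,0,0,0,0,0,0.3],[0,0,0,0,0,0,0.5],[0,0,0,0,0,0,0.5],[0,0,0,0,0,0,0.5]]' 30
```

```text
clock: 20.83
eef_pos: [432.2, 71.4, -1.3]
tcp_rot: [-3.141, 0.0, 1.608]
contact_force: [-0.6, 0.5, 0.2]
opening: 0.997
grasp_force: 0.0
clock: 21.0
eef_pos: [432.0, 71.4, -9.0]
tcp_rot: [-3.14, 0.0, 1.608]
contact_force: [-0.1, 0.2, 0.7]
opening: 1.003
grasp_force: 0.0
clock: 21.17
eef_pos: [432.1, 71.4, -15.9]
tcp_rot: [-3.14, 0.0, 1.608]
contact_force: [-1.1, -0.5, 1.2]
opening: 0.997
grasp_force: 0.0
clock: 21.5
eef_pos: [432.7, 71.5, -14.8]
tcp_rot: [3.141, -0.0, 1.608]
contact_force: [0.2, -0.9, 0.3]
opening: 0.497
grasp_force: 0.0
```

```bash
python3 -m inch '[[0,0,0,0,0,0,0.6],[0,0,0,0,0,0,0.7],[0,0,0,0,0,0,1],[0,0,0,0,0,0,1],[0,0,0,0,0,0,1]]' 30
python3 -m inch '[[0,0,0,0,0,-0.3,1],[0,0,0,0,0,-0.5,1],[0,0,0,0,0,0,1]]'
```

```text
clock: 21.92
eef_pos: [432.7, 71.5, -14.6]
tcp_rot: [3.141, -0.0, 1.608]
contact_force: [0.1, 0.3, 6.4]
opening: 0.399
grasp_force: 29.5
clock: 22.17
eef_pos: [433.6, 71.6, 6.6]
tcp_rot: [3.14, -0.0, 1.608]
contact_force: [0.6, -1.0, -0.4]
opening: 0.398
grasp_force: 30.1
```

Gripped (34 mm, 30 N). Lifting and measuring how it's held.

```bash
python3 -m inch '[[0,0,0,0,0,-0.8,1],[0,0,0,0,0,-1,1],[0,0,0,0,0,-1,1],[0,0,0,0,0,-1,1],[0,0,0,0,0,-1,1],[0,0,0.007,0,0,0,1],[0,0,0,0,0,0,1],[0,0,0,0,0,0,1]]'
python3 g.py 393 -197 8 91
python3 - <<'E'
from rig import grab_frame,r
from h import *
f=grab_frame("wrist"); s=r.sense(); cv2.imwrite("pics/w7.png",f["pixels"][...,::-1]); yaw=s["tcp_rot"][2]; Q=cloud(f)-s["eef_pos"]; c,n=np.cos(yaw),np.sin(yaw)
T=np.stack([c*Q[...,0]+n*Q[...,1],n*Q[...,0]-c*Q[...,1],-Q[...,2]],-1)
m=(f["z_map"]>0)&(abs(T[...,1])<22)&(T[...,2]>-55)&(T[...,2]<-10)&(T[...,0]>14)
q=T[m]; print(len(q),"x",np.percentile(q[:,0],[1,99,99.8]),"y",np.percentile(q[:,1],[1,99]),"z",np.percentile(q[:,2],[1,50,99]))
for x in(20,30,40,48):
    k=q[abs(q[:,0]-x)<4]; print(x,len(k),k[:,1].min() if len(k) else"",k[:,1].max() if len(k) else"",k[:,2].min() if len(k) else"")
E
```

```text
clock: 22.83
eef_pos: [432.2, 71.4, 124.5]
tcp_rot: [-3.141, 0.0, 1.586]
contact_force: [0.2, -0.0, -0.7]
opening: 0.396
grasp_force: 30.1
t22.83 pos [432.2  71.4 124.5] rpy [-180.     0.    90.9] q [0.16 0.18 2.1  0.   0.85 0.14]
turn rz -0.001 shift units [-10.71  -1.75   4.66] open 0.396 grip 30.134249925613403
9666 x [14.43218333 50.21988576 50.31413033] y [-16.09663878  16.65101949] z [-52.00040296 -48.638472   -23.74580449]
20 1683 -16.83878897495311 17.408024957696753 -52.417322502769935
30 1809 -16.837837028920084 17.303686744149683 -52.83249760893335
40 1952 -16.872221264882384 17.35397533115982 -52.591161009153154
48 2880 -16.689073817154952 17.322667689985387 -52.694542725516044
```

View pics/w7.png

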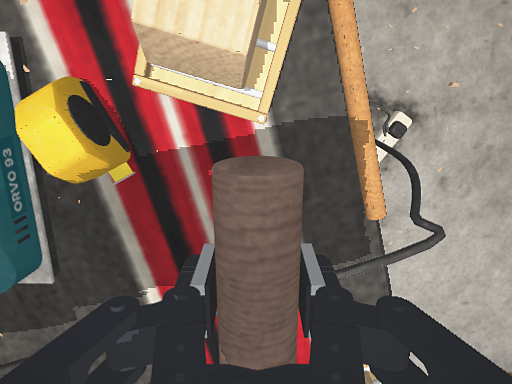

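The round is level in the grip, with its far end at +50.3 mm along tool x, so its centre is 2.2 mm behind the TCP. I'll compensate for that when going to the cradle.

```bash
python3 -m inch '[[0,0,0,-0.4,-0.05,0,1],[0,0,0,-0.8,-0.12,0,1],[0,0,0,-1,-0.17,0,1],[0,0,0,-1,-0.17,0,1],[0,0,0,-1,-0.17,0,1],[0,0,0,-1,-0.17,0,1],[0,0,0,-1,-0.17,0,1],[0,0,0,-1,-0.17,0,1]]' >/dev/null
python3 -m inch '[[0,0,0,-1,-0.17,0,1],[0,0,0,-1,-0.17,0,1],[0,0,0,-0.8,-0.14,0,1],[0,0,0,-0.4,-0.1,0,1],[0,0,0,-0.22,-0.05,0,1],[0,0,0,0,0,0,1],[0,0,0,0,0,0,1]]'
python3 g.py 392.8 -194.8 7 91
python3 - <<'E'
from rig import grab_frame,r
from h import *
f=grab_frame("wrist"); s=r.sense(); cv2.imwrite("pics/w8.png",f["pixels"][...,::-1]); P=cloud(f); X,Y,Z=P[...,0],P[...,1],P[...,2]; ok=f["z_map"]>0
m=ok&(Z>4)&(Z<45)&(X>345)&(X<440)&(Y>-260)&(Y<-120); q=P[m]; print("cradle visible",len(q),np.percentile(q,[.5,99.5],axis=0).round(1).tolist())
g=grab_frame("top"); P=cloud(g);X,Y,Z=P[...,0],P[...,1],P[...,2]
E
```

```text
clock: 24.13
eef_pos: [390.8, -194.2, 124.6]
tcp_rot: [-3.141, -0.001, 1.586]
contact_force: [0.1, -0.3, -0.6]
opening: 0.401
grasp_force: 30.1
t24.13 pos [ 390.8 -194.2  124.6] rpy [-179.9   -0.    90.9] q [-0.46  0.18  2.11  0.    0.86 -0.48]
turn rz -0.001 shift units [-0.02  0.08  4.71] open 0.401 grip 30.134836435317993
cradle visible 2364 [[360.6, -168.1, 4.8], [423.8, -148.4, 37.9]]
```

View pics/w8.png

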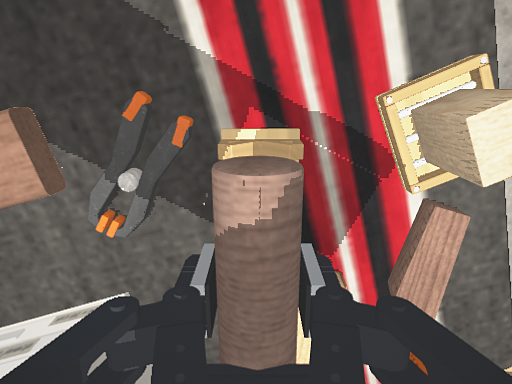

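The round is over the cradle; its rest at (260,140) is aligned. The cradle's centre reads (392.3,-197.5). Lowering.

```bash
python3 -m inch '[[0,0,0,-0.03,0.06,0.6,1],[0,0,0,0,0,1,1],[0,0,0,0,0,1,1],[0,0,0,0,0,1,1],[0,0,0,0,0,0.6,1],[0,0,0,0,0,0.2,1],[0,0,0,0,0,0,1],[0,0,0,0,0,0,1]]'
python3 -m inch '[[0,0,0,0,0,0.08,1],[0,0,0,0,0,0,1]]'; python3 -m inch '[[0,0,0,0,0,0.06,1],[0,0,0,0,0,0,1]]'
```

```text
clock: 24.9
eef_pos: [393.1, -195.1, 15.5]
tcp_rot: [3.142, 0.0, 1.587]
contact_force: [-0.1, 0.1, -0.6]
opening: 0.399
grasp_force: 30.1
clock: 25.07
eef_pos: [393.5, -195.7, 13.9]
tcp_rot: [3.14, 0.001, 1.586]
contact_force: [0.2, 0.7, -1.4]
opening: 0.399
grasp_force: 30.1
clock: 25.23
eef_pos: [393.0, -195.6, 12.0]
tcp_rot: [3.141, 0.0, 1.586]
contact_force: [-0.9, -0.5, -0.5]
opening: 0.401
grasp_force: 30.1
```

```bash
python3 -m inch '[[0,0,0,0,0,0.06,1],[0,0,0,0,0,0,1]]'; python3 -m inch '[[0,0,0,0,0,0.06,1],[0,0,0,0,0,0,1]]'; python3 -m inch '[[0,0,0,0,0,0.04,1],[0,0,0,0,0,0,1]]'
```

```text
clock: 25.4
eef_pos: [392.7, -195.5, 10.1]
tcp_rot: [3.141, 0.0, 1.586]
contact_force: [-0.6, -0.4, -0.8]
opening: 0.398
grasp_force: 30.1
clock: 25.57
eef_pos: [392.6, -195.4, 8.4]
tcp_rot: [-3.141, -0.0, 1.586]
contact_force: [0.2, 0.4, -0.5]
opening: 0.402
grasp_force: 30.1
clock: 25.73
eef_pos: [393.0, -195.6, 7.8]
tcp_rot: [3.141, 0.0, 1.586]
contact_force: [-1.0, 0.5, 5.9]
opening: 0.399
grasp_force: 30.8
```

Contact came at the predicted height. Releasing gently and rising.

```bash
python3 -m inch '[[0,0,0,0,0,0,0.5],[0,0,0,0,0,0,0.4],[0,0,0,0,0,0,0.2],[0,0,0,0,0,0,0],[0,0,0,0,0,0,0],[0,0,0,0,0,0,0],[0,0,0,0,0,-0.3,0],[0,0,0,0,0,-0.8,0]]'
python3 -m inch '[[0,0,0,0,0,-1,0],[0,0,0,0,0,-1,0],[0,0,0,0,0,-1,0],[0,0,0,0,0,-1,0],[0,0,0,0,0,-1,0],[0,0,0,0,0,-1,0],[0,0,0,0,0,-1,0],[0,0,0,0,0,0,0]]'
python3 -m inch '[[0,0,0,-0.8,0,0,0],[0,0,0,-1,0,0,0],[0,0,0,-1,0,0,0],[0,0,0,-1,0,0,0],[0,0,0,-1,0,0,0],[0,0,0,-1,0,0,0],[0,0,0,-1,0,0,0],[0,0,0,-0.5,0,0,0]]'
python3 -m inch '[[0,0,0,0,0,0,0],[0,0,0,0,0,0,0],[0,0,0,0,0,0,0],[0,0,0,0,0,0,0]]'
python3 - <<'E'
from rig import grab_frame
from h import *
def rect(m,n):
    n_,l,s,c=cv2.connectedComponentsWithStats(m.astype(np.uint8),connectivity=8); i=1+s[1:,4].argmax()
    R=cv2.minAreaRect(np.float32(np.c_[X[l==i],Y[l==i]])); print(n,np.round(R[0],1),np.round(R[1],1),round(R[2],1), "z",np.percentile(Z[l==i],[50,95]).round(1))
f=grab_frame("top"); cv2.imwrite("pics/t9.png",cv2.resize(f["pixels"][125:255,110:420,::-1],(796,334),interpolation=2)); P=cloud(f); X,Y,Z=P[...,0],P[...,1],P[...,2]; ok=f["z_map"]>0
dark=f["pixels"][...,0]<175
rect(ok&(Z>42)&(Z<70)&(X>345)&(X<440)&(Y>-270)&(Y<-120),"round")
rect(ok&(Z>4)&(Z<36)&(X>345)&(X<440)&(Y>-270)&(Y<-120),"cradle")
rect(ok&(Z>80)&(Z<94)&(X>480)&(X<590)&(Y>-200)&(Y<-90),"plain top")
rect(ok&(Z>90)&(Z<104)&(X>340)&(X<460)&(Y>130)&(Y<250),"bevel top")
rect(ok&(Z>12)&(Z<35)&(X>500)&(X<590)&(Y>-325)&(Y<-195),"wedge")
rect(ok&(Z>12)&(Z<45)&(X>370)&(X<480)&(Y>-400)&(Y<-255),"tan block")
E
```

```text
clock: 26.4
eef_pos: [391.1, -194.7, 34.0]
tcp_rot: [-3.138, -0.002, 1.586]
contact_force: [-0.7, -0.9, 0.4]
opening: 0.998
grasp_force: 0.0
clock: 27.07
eef_pos: [394.9, -196.6, 215.0]
tcp_rot: [3.135, 0.003, 1.586]
contact_force: [0.3, 0.2, 0.3]
opening: 0.998
grasp_force: 0.0
clock: 27.73
eef_pos: [395.3, -380.2, 210.0]
tcp_rot: [3.142, 0.001, 1.585]
contact_force: [0.2, 0.5, -0.8]
opening: 1.0
grasp_force: 0.0
clock: 28.07
eef_pos: [395.4, -376.7, 210.0]
tcp_rot: [-3.141, -0.001, 1.587]
contact_force: [-0.7, 0.3, 0.4]
opening: 1.002
grasp_force: 0.0
round [ 391.9 -196.4] [ 34.9 105.3] 0.7 z [54.4 60.8]
cradle [ 366.3 -197.7] [17.8 98.3] 2.5 z [ 8.3 34.5]
plain top [ 533.3 -141.7] [40.8 45.8] 24.5 z [86.6 90.8]
bevel top [399.9 190.3] [44.8 60.2] 75.3 z [ 97. 101.]
wedge [ 537.9 -261.3] [110.9  42.9] 83.7 z [21.7 26.1]
tan block [ 428.5 -326.8] [113.2  67.6] 82.8 z [32.4 37.2]
```

View pics/t9.png

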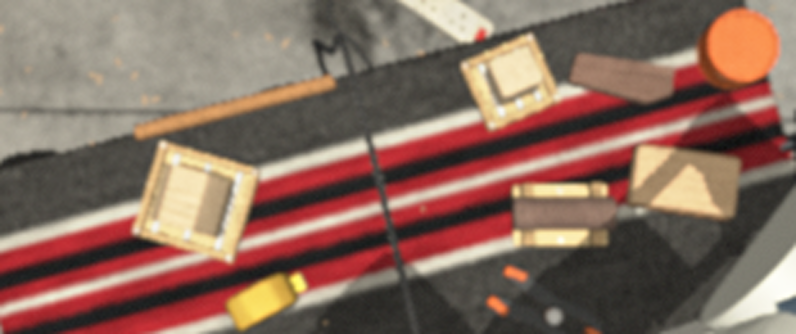

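All three pieces are seated: the round centred on the cradle at (565,212), the blocks in their stands, and the other pieces unmoved.

```bash
python3 -c "
from rig import r
print(r.sign_off())"
```

```text
the job is handed in; nothing more can be done
None
```

The job is handed in: in my last camera check both blocks stood upright in their stands, the round piece lay centred across both V-rests, and the sanding block and wedge had not moved. The round took two grasps (first missed: fingertips about 40 mm higher than stated, so both blocks were probably held near their top edges, not at the heights you gave).

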